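# Drop a peach into the compost caddy with its lid lever

### The job

Press the red lever of the compost caddy all the way down so that its lid swings fully open and the spoiled peach waiting on the chute drops in, then ease the lever back up so that the lid comes down gently without slamming and is fully shut. Work only with the fingertips on the lever: do not touch the lid or the peach, and leave everything else on the worktop where it is.

Things in the scene. Friction and masses are not known exactly. Their poses are not given: they have to be found in the camera images.
- caddy: green box-shaped compost caddy, fixed to the worktop: open bin 200 (x) x 180 (y) x 150 mm high, walls 5 mm. Origin: centre of its underside, on the worktop; x axis points from the front (lever side) to the back, y to the caddy's left, z up.
- chute (a point): lower end of the steel chute, at the middle of its floor: 82 mm wide, 125 mm long, polished, sloping 0.42 rad down to the bin from the caddy's left (+y); mounted on the caddy with this end on the bin's rim, 40 mm in front of its middle. Its upper end is about 205 mm from the bin's middle and 235 mm above the worktop.
- lid_cover: black cap-shaped lid with a grey panel on top, on the caddy, 204 x 186 mm and 57 mm high (closed, its top is 210 mm above the worktop). Origin: middle of its open underside, on the bin's rim when shut. Hinged along the rear top edge of the bin, 100 mm behind the origin, it swings up and back, away from the lever; its side wall stops the peach while it is shut.
- lid_hinge (a joint): opening of the lid in rad: 0 shut, 1.0 fully open (stop). Linked rigidly to the lever: 3.33 times the lever's angle, in both directions. Its weight and a weak spring shut it; nothing holds it open, and it drops fast if the lever is let go.
- lever: lever in front of the caddy: a steel arm with a flat red pad at its end, pad 44 (x) x 48 (y) x 10 mm thick. Origin on its pivot, 100 mm in front of the caddy's middle (at the bin's front face) and 58 mm above the worktop. A push of about 3 to 5 N down on the pad moves it; it springs back by the lid's weight.
- lever_hinge (a joint): lever angle in rad: 0 up (lid shut), 0.30 fully down (stop, lid fully open).
- lever_pad (a point): centre of the top face of the lever's red pad, 120 mm in front of the lever's pivot (220 mm in front of the caddy's middle); its axes turn with the lever (x to the back, y to the left, as the caddy's, when up). 80 mm above the worktop when the lever is up, 44 mm when it is fully down.
- peach_center (a point): middle of the red peach, 65 mm across and 58 mm high, loose, lying on the chute against the lid's left side wall. It rolls or slides into the bin by itself within about 2 s once the lid is open.
- lemon: yellow lemon, 83 x 58 x 58 mm, bystander; origin under its middle
- mug: white mug with handle, 85 x 115 x 88 mm, bystander; origin at the centre of its base
- garlic: garlic bulb, 60 mm, bystander; origin under its middle
- onion: brown onion, 71 mm, bystander; origin under its middle
- wooden_spoon: wooden spoon, 295 x 46 x 14 mm, lying flat, bystander; origin under its middle
- peach: the same peach's body; origin under its middle as it stood at first, turns with it as it rolls
Things that resemble listed ones, but are neither listed nor needed, are in the scene too. There is more than one size of the peach; the job needs the smallest.

How it is judged (in metres and radians):
On the way:
1. the lid is held (nearly) fully open by the fingers on the lever (value of joint lid_hinge above 0.85 rad and contact force between the fingers and lever above 0.3 N), for 0.3 s.
At the end, for the whole second after the job is handed in: The peach lies at rest inside the bin (its middle within the walls and below 120 mm), and the lid is shut to within 0.04 rad with the lever up to within 0.02 rad (value of joint lid_hinge below 0.04 rad and value of joint lever_hinge below 0.02 rad and x of peach_center in the frame of caddy between -0.1 and 0.1 m and y of peach_center in the frame of caddy between -0.09 and 0.09 m and z of peach_center in the frame of caddy below 0.12 m and linear speed of peach below 0.05 m/s); the robot touches nothing.
It fails at once if the lid slams: it closes faster than 2.5 rad/s in the lower part of its swing (below 0.6 rad) (value of joint lid_hinge below 0.6 rad and velocity of joint lid_hinge below -2.5 rad/s).
It fails at once if the robot touches the lid (contact force between any of the fingers, the arm and lid_cover above 0.5 N).
It fails at once if the robot touches the peach (contact force between any of the fingers, the arm and peach above 0.3 N).
It fails at once if another thing on the worktop is moved more than 30 mm or lifted (distance of any of lemon, mug, garlic, onion, wooden_spoon from where it was at the start of the episode above 0.03 m).
It also fails if it takes over 40 s, if anything falls off the work surface, if the arm or the gripper's body presses on something with over 40 N, if the wrist force passes 120 N, or if a joint passes its speed limit or range.

### The arm

A 7-joint arm with a two-finger parallel gripper is mounted at the origin on a cart in front of the work surface, level with it; the furniture and walls round the work are solid. World frame = base frame: x ahead of the robot, y to its left, z up, the work surface at z = 0. Lengths are in mm, angles in rad, forces in N, time in s.
With the tool pointing down it reaches from about 350 to 900 mm from the base axis. Payload 7.2 kg.
Tool frame: the origin (TCP) lies on the mounting face of the last link; the fingertips stand 182 mm ahead of it and the grasp point (between the pads) lies 163 mm ahead of it; z points along the fingers, y is the line along which they close (so a half turn about z gives the same grasp; the last joint's range is limited). The gripper opens to 88 mm and grips with 3 to 60 N. Pads are 20 mm wide; open, the fingers measure 115 mm over their backs; the gripper's body (75 mm by 178 mm) begins 61 mm behind the grasp point.
Start: joints at [1.21, 0.411, -0.013, 1.596, 0.006, 1.134, -0.082], TCP at [180.383, -598.402, 404.653] pointing down, gripper open.
Joint ranges: [-2.95, 2.95], [-0.29, 1.99], [-1.47, 1.44], [0.14, 2.54], [-1.03, 4.17], [0.13, 1.85], [-2.86, 2.86]. Speed limits (rad/s): [2.39, 2.39, 3.01, 3.01, 3.14, 3.14, 3.14].

### API

Orientations are given as [roll, pitch, yaw] about the fixed x, y, z axes, in that order (R = Rz(yaw) Ry(pitch) Rx(roll)).
In Python, from bench import * gives the robot as it stands.
- The arm moves only by the shell command python3 -m inch 'ROWS' [OPENING] [FORCE]. ROWS is a JSON object whose one key "plan" holds a list of rows, each an object with "translation": the shift along the tool's x, y, z in units of 30 mm (1.0 is 30 mm), a list of three; "turn": the turn, a rotation vector about the tool's x, y, z in units of 5 degrees (1.0 is 5 degrees), a list of three. A call has 1 to 10 rows; each row shifts and turns the commanded pose from where the row before left it, along the tool's axes as they then stand; what a row does not reach is not made up. A row lasts 1/10 s, in which the tool goes at most 50 mm and 8.59 degrees, less where a joint would pass 70% of its speed; a pose out of reach is approached as far as the arm can. A call is refused whole if a number of a shift passes 1 or a number of a turn 1, either way. A call with a gripper value outside its range is refused whole. OPENING is the finger opening in mm, from 0 to 87.8, set as the call begins (- or left out, the last holds). The fingers move at their own pace and stop on an object; FORCE is the grip in N (left out, the last holds). Time passes only in rows, so rows that do not move let the fingers close. It gives the time, the measured TCP pose, the force, the opening and the grip force at its end, in the units of the state.
- observe(): the state, without advancing time (a new reading comes with each control period).
- grab_frame(name): name is "scene" or "side" or "wrist"; returns a dict with "frame" (400x640x3 uint8, red, green, blue), "depth" (400x640 float32, mm along the optical axis (not along the pixel's ray), 0 where there is no reading), "mtx" (3x3 intrinsics, pixels), "dist" ([k1, k2, p1, p2, k3] as OpenCV has them; the pictures are not rectified), "origin" and "orientation" of the camera in the world. Camera axes: x right, y down, z forward; pixel columns grow to the right and rows downward; lengths in mm; the calibration is good to about 2 mm. A picture is of the moment at which its call begins.
- finish_job(): hands the job in; it is judged then, once.
The state is a dict: "time_s": time; "joints": joint angles; "joint_velocities": joint speeds; "joint_torque": joint torques, N m; "ee_pos": TCP position; "tool_rot": TCP orientation; "contact_force": force on the tool from outside, world axes, zero at the start; "moment": the same for the moment, N m; "width": opening from 0.0 (shut) to 1.0 (fully open); "gripper_force": force on a finger pad.
Only numpy, scipy, OpenCV 4.12 (cv2) and the standard library are available. Lean on these libraries where they do the work, as an engineer would, in place of code of your own. Each camera call takes 0.05 s, during which the arm holds its last target. There are 200 camera calls.

## Working session

There is one attempt and no reset: what is moved stays moved. The work goes in short steps, Python scripts to look and compute and a shell command to move; the robot and the scene stay as the last step left them, time stands still between calls to the robot, and variables do not carry over. Pictures are saved under pics/ and viewed, at most 10 in all, crops included, and the job is handed in when it is done.

```bash
mkdir -p pics
python3 - <<'E'
from bench import *
import cv2,numpy as np,pickle
d={}
for n in("scene","side"):
    f=grab_frame(n);d[n]=f;cv2.imwrite(f"pics/{n}0.png",f["frame"][:,:,::-1]);print(n,f["origin"],f["orientation"],f["mtx"],f["dist"])
pickle.dump(d,open("d0.pkl","wb"))
s=observe();print(s)
E
```

```text
scene [ 50.19675987 638.37218436 848.23249417] [-2.29192969 -0.01221886 -2.38963076] [[363.48109407   0.         323.30902024]
 [  0.         363.48109407 201.48492087]
 [  0.           0.           1.        ]] [-0.07428934  0.          0.          0.          0.        ]
side [-312.6310825  -867.65907324 1142.30300798] [-2.22931031 -0.00659958 -0.76857303] [[460.28061347   0.         314.6676611 ]
 [  0.         460.28061347 205.52219045]
 [  0.           0.           1.        ]] [-0.08450102  0.          0.          0.          0.        ]
{'time_s': 0.1, 'joints': array([ 1.20975924,  0.41183049, -0.01270856,  1.59693218,  0.00561501,
        1.13428411, -0.08218497]), 'joint_velocities': array([-1.01490854e-03, -1.36860422e-03,  2.24670992e-03, -2.77843947e-03,
        8.03973002e-05,  3.45199395e-04, -7.75815999e-04]), 'joint_torque': array([ 4.71913285e-03, -5.89094532e+01,  6.44641723e-01, -2.91706699e+01,
       -5.37186360e-02,  1.45027880e-02,  7.28056966e-05]), 'ee_pos': array([ 180.34406289, -598.22670644,  403.89794253]), 'tool_rot': array([-3.14017884e+00,  1.14614887e-04,  2.92879453e-01]), 'contact_force': array([0.58058271, 0.03932532, 0.5083743 ]), 'moment': array([ 0.01076053, -0.00899514,  0.02210307]), 'gripper_force': 0.0, 'width': 1.0008262632457032}
```

View pics/scene0.png

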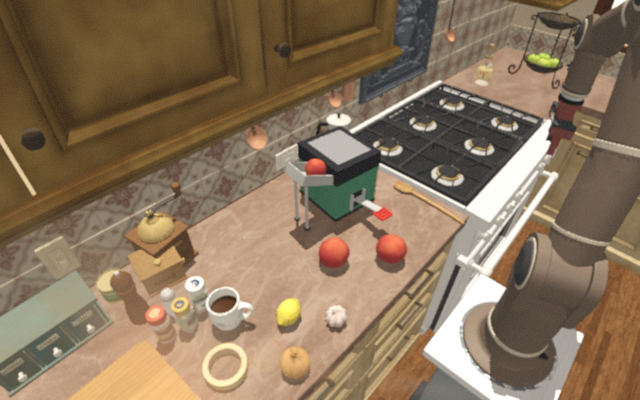

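View pics/side0.png

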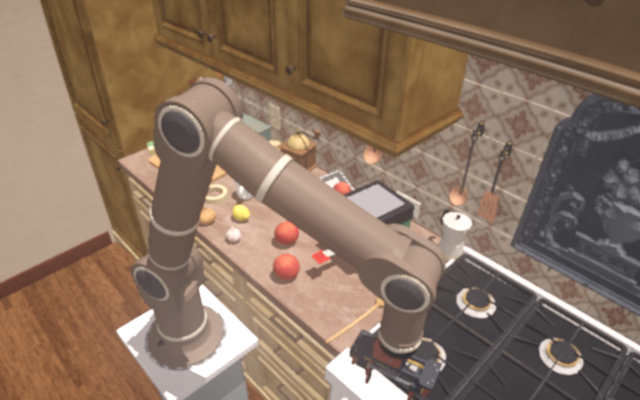

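The scene view shows the caddy at (340,170) with the red lever pad at (383,213). There are three red fruits, at (316,167), (334,252) and (391,249). The one on the chute at (316,167) is the smallest and leans on the lid, so it fits; the two big ones on the worktop are decoys. The side view shows the pad at (321,257).

```bash
cat > h.py <<'E'
import cv2,numpy as np
from scipy.spatial.transform import Rotation as R
def pts(f,uv,depth=None,z=None):
    uv=np.asarray(uv,float).reshape(-1,2)
    n=cv2.undistortPoints(uv.reshape(-1,1,2),f["mtx"],f["dist"]).reshape(-1,2)
    r=np.c_[n,np.ones(len(n))]@R.from_euler("xyz",f["orientation"]).as_matrix().T
    o=np.asarray(f["origin"])
    s=np.asarray(depth,float).reshape(-1,1) if depth is not None else ((z-o[2])/r[:,2])[:,None]
    return o+r*s
def at(f,m):
    v,u=np.nonzero(m&(f["depth"]>0));return pts(f,np.c_[u,v],f["depth"][v,u])
def red(f):
    h=cv2.cvtColor(f["frame"],cv2.COLOR_RGB2HSV);return ((h[...,0]<6)|(h[...,0]>174))&(h[...,1]>150)&(h[...,2]>100)
E
python3 - <<'E'
import pickle;from h import *
d=pickle.load(open("d0.pkl","rb"))
for n in d:
    f=d[n];k,l,st,c=cv2.connectedComponentsWithStats(red(f).astype(np.uint8))
    for i in range(1,k):
        if st[i,4]>40:
            p=at(f,l==i);print(n,c[i].round(),st[i,4],np.median(p,0).round(),p.min(0).round(),p.max(0).round(), cv2.minAreaRect(p[:,:2].astype(np.float32)))
            if len(p)<300: print("  plane80",pts(f,c[i],z=80).round(1))
f=d["scene"]
V,U=np.mgrid[0:400,0:640];P=pts(f,np.c_[U.ravel(),V.ravel()],f["depth"].ravel()).reshape(400,640,3)
# lid top
m=(abs(P[...,2]-209)<8)&(U>295)&(U<385)&(V>125)&(V<190)&(f["depth"]>0)
h=cv2.cvtColor(f["frame"],cv2.COLOR_RGB2HSV);m&=(h[...,1]<70)
k,l,st,c=cv2.connectedComponentsWithStats(m.astype(np.uint8));i=1+st[1:,4].argmax();q=P[l==i]
print("lidtop",c[i],q.mean(0),cv2.minAreaRect(q[:,:2].astype(np.float32)))
b=cv2.resize(f["frame"][130:280,270:430,::-1],None,fx=5,fy=4 and 5*1.0,interpolation=2)[:600,:800]
cv2.imwrite("pics/crop.png",cv2.resize(f["frame"][130:280,270:430,::-1],(640,600),interpolation=2))
E
```

```text
scene [315. 167.] 211 [653.  16. 216.] [636. -44. 169.] [745.  33. 228.] ((684.2294921875, -18.247879028320312), (56.931026458740234, 118.87236022949219), 41.5071907043457)
  plane80 [[ 787.8 -121.9   80. ]]
scene [383. 214.] 141 [468. -90.  82.] [ 447. -148.    4.] [539. -67.  87.] ((497.64306640625, -103.68580627441406), (49.85348129272461, 109.82759094238281), 67.44097900390625)
  plane80 [[468.7 -92.1  80. ]]
scene [390. 251.] 418 [365.   6.  60.] [338. -87.  -0.] [451.  23.  81.] ((402.6020202636719, -24.54852294921875), (79.43231201171875, 132.21820068359375), 67.11048126220703)
scene [332. 256.] 438 [477. 132.  61.] [450.  82.  27.] [530. 150.  84.] ((486.6741943359375, 120.40130615234375), (80.85445404052734, 58.219696044921875), 20.03912353515625)
side [320. 257.] 102 [466. -97.  81.] [ 447. -120.   74.] [493. -75.  87.] ((467.7591857910156, -94.55931091308594), (47.25657653808594, 40.98680877685547), 78.40103912353516)
  plane80 [[466.4 -96.4  80. ]]
lidtop [339.24872862 148.63106796] [ 677.84058496 -118.12178048  212.44486315] ((687.7885131835938, -127.76921844482422), (190.72100830078125, 208.65960693359375), 81.7104721069336)
```

View pics/crop.png

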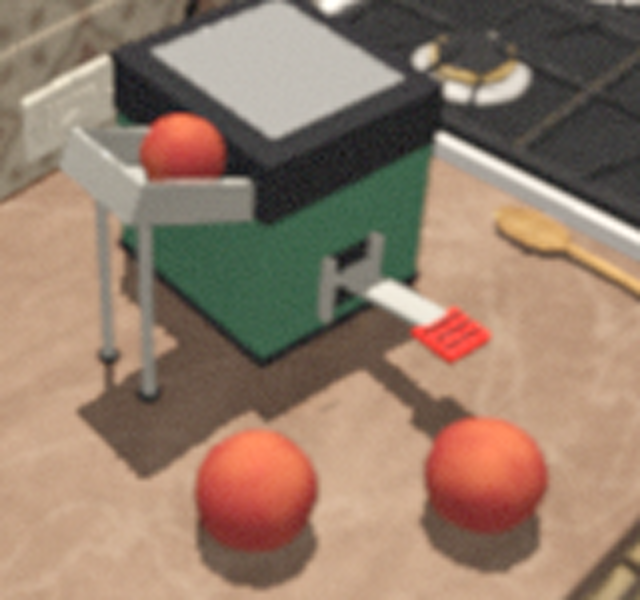

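The crop confirms it: the small peach at crop pixel (183,147) sits on the chute against the lid, and the red pad is at (450,333). The pad's centre comes out near (467.5, -94.5, 80). I'll move above it with the fingers closed.

```bash
python3 -m inch '{"plan":[{"translation":[0.5,-0.5,0],"turn":[0,0,0]},{"translation":[0.9,-0.86,0],"turn":[0,0,0]},{"translation":[0.9,-0.86,0],"turn":[0,0,0]},{"translation":[0.9,-0.86,0],"turn":[0,0,0]},{"translation":[0.9,-0.86,0],"turn":[0,0,0]},{"translation":[0.9,-0.86,0],"turn":[0,0,0]},{"translation":[0.9,-0.86,0],"turn":[0,0,0]},{"translation":[0.9,-0.86,0],"turn":[0,0,0]},{"translation":[0.9,-0.86,0],"turn":[0,0,0]},{"translation":[0.9,-0.86,0],"turn":[0,0,0]}]}' 0 10
```

```text
time_s: 1.1
ee_pos: [356.4, -285.8, 404.5]
tool_rot: [-3.141, 0.0, 0.293]
contact_force: [1.3, -0.9, -0.0]
width: 0.127
gripper_force: 0.0
```

```bash
python3 -m inch '{"plan":[{"translation":[0.9,-0.84,0],"turn":[0,0,0]},{"translation":[0.9,-0.84,0],"turn":[0,0,0]},{"translation":[0.9,-0.84,0],"turn":[0,0,0]},{"translation":[0.9,-0.84,0],"turn":[0,0,0]},{"translation":[0.7,-0.6,0],"turn":[0,0,0.9]},{"translation":[0,0,0],"turn":[0,0,0.9]},{"translation":[0,0,0],"turn":[0,0,0.9]},{"translation":[0,0,0],"turn":[0,0,0.9]},{"translation":[0,0,0],"turn":[0,0,0.9]},{"translation":[0,0,0],"turn":[0,0,0]}]}'
python3 - <<'E'
from bench import *
from h import *
f=grab_frame("wrist");cv2.imwrite("pics/w1.png",f["frame"][:,:,::-1])
k,l,st,c=cv2.connectedComponentsWithStats(red(f).astype(np.uint8))
for i in range(1,k):
    if st[i,4]>200:
        p=at(f,l==i)
        if len(p): print(c[i].round(),st[i],np.median(p,0).round(1),"plane80",pts(f,c[i],z=80).round(1))
s=observe();print(s["ee_pos"],s["tool_rot"],s["contact_force"])
E
```

```text
time_s: 2.1
ee_pos: [445.1, -136.2, 404.4]
tool_rot: [-3.142, 0.001, -0.101]
contact_force: [0.4, 0.2, -0.8]
width: 0.0
gripper_force: 0.0
[109. 162.] [  63  124   86   78 4184] [499.   83.3  67.6] plane80 [[500.8  78.2  80. ]]
[277. 173.] [ 254  151   46   43 1369] [471.5 -94.3  80.6] plane80 [[471.6 -94.6  80. ]]
[227. 238.] [ 196  207   65   69 1795] [401.8 -25.9  71.9] plane80 [[405.2 -29.   80. ]]
[ 445.14410162 -136.21149453  404.42351839] [-3.14156852e+00  5.37951749e-04 -9.81574705e-02] [ 0.02567782 -0.10996004 -1.09961089]
```

View pics/w1.png

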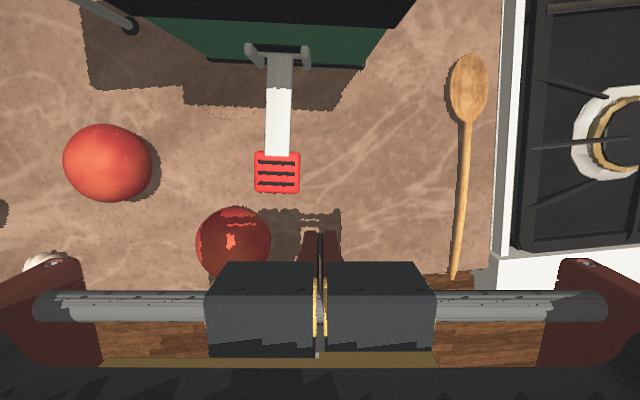

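The wrist view shows the pad at (277,173), straight ahead and clear of the decoys at (109,162) and (227,238). It comes out at (471,-94.5,80). Next I'll move over it and descend.

```bash
python3 -m inch '{"plan":[{"translation":[0.3,-0.73,0],"turn":[0,0,0]},{"translation":[0.32,-0.73,0],"turn":[0,0,0]},{"translation":[0,0,0.6],"turn":[0,0,0]},{"translation":[0,0,1],"turn":[0,0,0]},{"translation":[0,0,1],"turn":[0,0,0]},{"translation":[0,0,1],"turn":[0,0,0]},{"translation":[0,0,0.5],"turn":[0,0,0]},{"translation":[0,0,0.2],"turn":[0,0,0]},{"translation":[0,0,0],"turn":[0,0,0]}]}'
```

```text
time_s: 3.05
ee_pos: [468.0, -94.5, 275.1]
tool_rot: [-3.141, 0.001, -0.099]
contact_force: [-0.2, 0.2, 1.4]
width: 0.008
gripper_force: 0.0
```

```bash
python3 -m inch '{"plan":[{"translation":[0,0,0.2],"turn":[0,0,0]},{"translation":[0,0,0.2],"turn":[0,0,0]},{"translation":[0,0,0.15],"turn":[0,0,0]},{"translation":[0,0,0.15],"turn":[0,0,0]},{"translation":[0,0,0.15],"turn":[0,0,0]},{"translation":[0,0,0.15],"turn":[0,0,0]},{"translation":[0,0,0.15],"turn":[0,0,0]},{"translation":[0,0,0.1],"turn":[0,0,0]},{"translation":[0,0,0.05],"turn":[0,0,0]},{"translation":[0,0,0],"turn":[0,0,0]}]}'
```

```text
time_s: 4.05
ee_pos: [468.1, -94.6, 236.4]
tool_rot: [3.142, 0.0, -0.1]
contact_force: [-4.5, 0.6, 4.0]
width: 0.005
gripper_force: 1.8
```

```bash
python3 -m inch '{"plan":[{"translation":[0,0,0.06],"turn":[0,0,0]},{"translation":[0,0,0.06],"turn":[0,0,0]},{"translation":[0,0,0.06],"turn":[0,0,0]},{"translation":[0,0,0.04],"turn":[0,0,0]},{"translation":[0,0,0],"turn":[0,0,0]},{"translation":[0,0,0],"turn":[0,0,0]}]}'
python3 - <<'E'
from bench import *
from h import *
f=grab_frame("scene");cv2.imwrite("pics/s2.png",cv2.resize(f["frame"][80:280,250:450,::-1],(600,600),interpolation=2))
E
```

```text
time_s: 4.65
ee_pos: [468.3, -94.6, 230.1]
tool_rot: [-3.142, -0.0, -0.1]
contact_force: [-1.3, -0.3, 3.4]
width: 0.004
gripper_force: 1.4
```

View pics/s2.png

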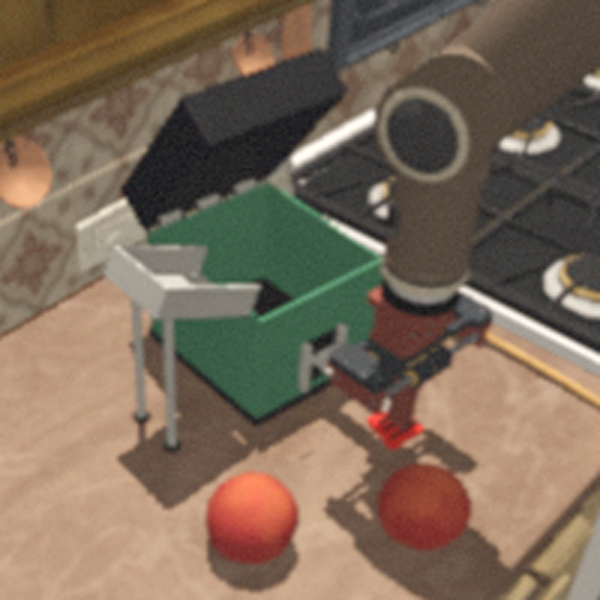

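The lid is open (crop 235,140) and the peach has left the chute for the bin. I'll press on to the stop and hold there.

```bash
python3 -m inch '{"plan":[{"translation":[0,0,0.05],"turn":[0,0,0]},{"translation":[0,0,0.05],"turn":[0,0,0]},{"translation":[0,0,0],"turn":[0,0,0]},{"translation":[0,0,0],"turn":[0,0,0]},{"translation":[0,0,0],"turn":[0,0,0]},{"translation":[0,0,0],"turn":[0,0,0]},{"translation":[0,0,0],"turn":[0,0,0]},{"translation":[0,0,0],"turn":[0,0,0]},{"translation":[0,0,0],"turn":[0,0,0]}]}'
```

```text
time_s: 5.6
ee_pos: [468.4, -94.5, 227.8]
tool_rot: [3.141, -0.001, -0.1]
contact_force: [-4.5, 0.7, 12.8]
width: 0.005
gripper_force: 6.4
```

Run:
```python
from bench import *
from h import *
for n in("scene","side","wrist"):
    f=grab_frame(n)
    h=cv2.cvtColor(f["frame"],cv2.COLOR_RGB2HSV);m=((h[...,0]<8)|(h[...,0]>172))&(h[...,1]>120)&(h[...,2]>40)
    k,l,st,c=cv2.connectedComponentsWithStats(m.astype(np.uint8))
    for i in range(1,k):
        if st[i,4]>25:
            p=at(f,l==i)
            if len(p): print(n,c[i].round(),st[i,4],np.median(p,0).round())
```

```text
scene [620.  34.] 77 [  250. -2340.   263.]
scene [631.  51.] 27 [  138. -2257.   201.]
scene [382. 189.] 191 [465. -57. 204.]
scene [368. 210.] 30 [474. -16. 140.]
scene [381. 221.] 195 [462. -86.  47.]
scene [391. 249.] 697 [372.  -2.  66.]
scene [333. 253.] 673 [480. 125.  65.]
scene [156. 316.] 68 [625. 574. 106.]
side [238. 157.] 34 [619. 560. 100.]
side [180. 160.] 31 [452. 774.  67.]
side [286. 233.] 381 [474.  83.  64.]
side [ 85. 247.] 219 [ 110. 1663. -833.]
side [286. 267.] 500 [366. -43.  65.]
side [ 28. 276.] 571 [-270. 1663. -846.]
side [321. 267.] 117 [ 461. -104.   42.]
wrist [ 32. 222.] 7166 [504.  65.  51.]
wrist [316. 231.] 2096 [482. -89.  47.]
wrist [584. 260.] 38 [ 493. -176.  130.]
wrist [ 42. 269.] 36 [509. -23. 136.]
wrist [594. 268.] 40 [ 494. -174.  136.]
wrist [609. 274.] 40 [ 494. -175.  139.]
wrist [186. 342.] 1384 [420.  -9.  58.]
```

```bash
python3 -m inch '{"plan":[{"translation":[0,0,-0.06],"turn":[0,0,0]},{"translation":[0,0,-0.08],"turn":[0,0,0]},{"translation":[0,0,-0.08],"turn":[0,0,0]},{"translation":[0,0,-0.08],"turn":[0,0,0]},{"translation":[0,0,-0.08],"turn":[0,0,0]},{"translation":[0,0,-0.08],"turn":[0,0,0]},{"translation":[0,0,-0.08],"turn":[0,0,0]},{"translation":[0,0,-0.08],"turn":[0,0,0]},{"translation":[0,0,-0.08],"turn":[0,0,0]},{"translation":[0,0,-0.08],"turn":[0,0,0]}]}'
```

```text
time_s: 6.75
ee_pos: [468.3, -94.6, 250.8]
tool_rot: [3.142, -0.001, -0.1]
contact_force: [-0.8, -0.6, 3.2]
width: 0.004
gripper_force: 1.7
```

```bash
python3 -m inch '{"plan":[{"translation":[0,0,-0.06],"turn":[0,0,0]},{"translation":[0,0,-0.06],"turn":[0,0,0]},{"translation":[0,0,-0.05],"turn":[0,0,0]},{"translation":[0,0,-0.05],"turn":[0,0,0]},{"translation":[0,0,-0.05],"turn":[0,0,0]},{"translation":[0,0,-0.05],"turn":[0,0,0]},{"translation":[0,0,-0.05],"turn":[0,0,0]},{"translation":[0,0,-0.05],"turn":[0,0,0]},{"translation":[0,0,-0.05],"turn":[0,0,0]},{"translation":[0,0,-0.05],"turn":[0,0,0]}]}'; python3 -m inch '{"plan":[{"translation":[0,0,-0.1],"turn":[0,0,0]},{"translation":[0,0,-0.5],"turn":[0,0,0]},{"translation":[0,0,-1],"turn":[0,0,0]},{"translation":[0,0,-1],"turn":[0,0,0]},{"translation":[0,0,0],"turn":[0,0,0]},{"translation":[0,0,0],"turn":[0,0,0]},{"translation":[0,0,0],"turn":[0,0,0]}]}'
python3 - <<'E'
from bench import *
from h import *
f=grab_frame("scene");cv2.imwrite("pics/s3.png",cv2.resize(f["frame"][80:280,250:450,::-1],(600,600),interpolation=2))
E
```

```text
time_s: 7.75
ee_pos: [467.5, -94.5, 265.7]
tool_rot: [-3.142, 0.002, -0.1]
contact_force: [0.5, 0.4, 0.9]
width: 0.001
gripper_force: 0.0
time_s: 8.45
ee_pos: [467.7, -94.6, 343.2]
tool_rot: [3.142, 0.002, -0.1]
contact_force: [-0.8, -1.0, -0.7]
width: 0.01
gripper_force: 0.0
```

View pics/s3.png

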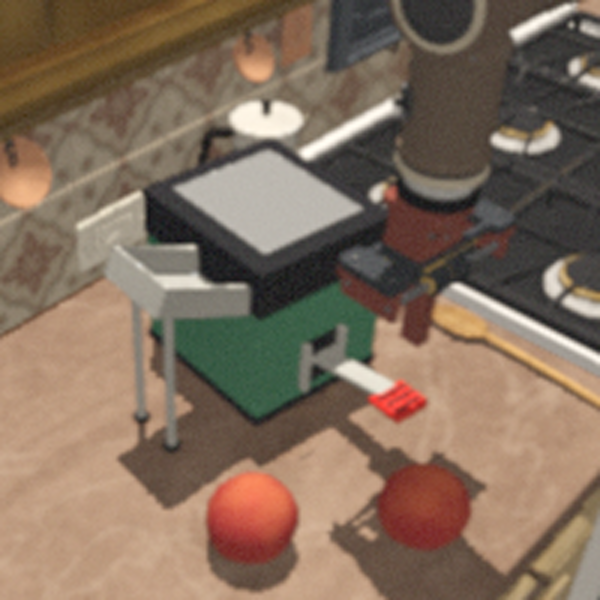

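The lid is shut (crop 265,230), the lever is up (400,400), the chute is empty and the gripper is clear. Handing in.

```bash
python3 -c "
from bench import *
print(finish_job())"
```

```text
the job is handed in; nothing more can be done
None
```

I handed the job in with the lever pressed to its stop, then eased back up: the lid is shut, the gripper is clear, and the peach has left the chute; I couldn't see it in the bin, but no camera showed it elsewhere, and no verdict came back.

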